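# Re-pin the stop arm of a wrist trainer

### The job

The red stop arm of the wrist trainer is locked in the middle hole of the sloping grey plate. Pull its sprung yellow knob straight out until the pin is clear of the hole, swing the arm round to the hole framed by the lime ring, and let the pin spring fully home in that hole before you let go of the knob and move away. Leave the dumbbell handle, the canister and the collars where they are.

Things in the scene. Friction and masses are not known exactly. Their poses are not given: they have to be found in the camera images.
- trainer: Fixed wrist trainer: dark steel foot 270 x 220 x 12 mm with a grey plate (160 x 240 mm) sloping 35 degrees down towards its own -x, roughly to the robot's right. Origin: centre of the foot's underside; z up. The plate's outward normal is (-0.574, 0, 0.819) in these axes. 12 mm holes at 0, +-30, +-60 degrees on a 100 mm arc about the hub; the pin starts in the 0 degree (lowest) hole
- horn_tip (a point): Centre of the rounded end of a fixed black foam-covered horn, 32 mm thick, that runs level along the trainer's centre line above the arm: centre 203 mm up, its end 96 mm from the trainer's origin towards -x (this point 80 mm). It bars a gripper coming straight down on the knob at the start: come in tilted, along the plate's normal, fingers closing along the trainer's y axis
- hub (a point): Pivot of the red arm on the plate's face, at (0, 0, 130) mm in the trainer's axes. z axis: the plate's outward normal, the pivot axis; -x axis: from pivot to pin, turning with the arm. Red bar 28 mm wide, its top 14 mm above the face; steel hub disc, radius 20 mm, 16 mm high
- knob (a point): Grasp point on the yellow pull knob, on the pin axis, 100 mm from the pivot axis, 47 mm above the plate's face with the pin home; moves with arm and pin. z axis: pull direction, the plate's outward normal. Round knob, 34 mm diameter from 40 to 57 mm (flat top) above the face, 22 mm at its foot (28 mm); below it a chrome barrel, radius 11 mm, to 26 mm above the face
- pin_axis (a point): Point on the pin's axis, level with the plate's face when the pin is home and rising with the pin; when the pin is home in the hole with the lime ring this point coincides with lime_ring
- stop_arm (a joint): Angle of the red arm about the plate's outward normal, rad: 0 at the start; positive swings the knob to the trainer's -y. The ringed holes are at +0.524 and -0.524. Limits +-1.25. It stays where it is left (friction 0.12 N m); with the pin home it has about 0.02 rad of play either way
- pull_pin (a joint): How far the pin is pulled out, m: 0 home, 0.018 at its stop. The spring draws it home with 7 N at 0 and 16 N at 0.018. The round-nosed 8 mm pin reaches 8 mm below the plate's face: clear of the hole above 0.008. Let go between holes it rides on the plate at 0.008 and drops in when the arm brings it over a hole
- lime_ring: Fixed lime-green ring, 37 mm outside and 19 mm inside diameter, 3 mm thick, flat on the plate round the target hole, which is either of the two 30 degree holes. Origin: the hole's centre on the plate's face; axes parallel to the trainer's (not tilted)
- black_ring: Fixed black ring of the same size round the other 30 degree hole (not the target)
- handle: Loose chrome dumbbell handle lying on the cabinet along its x axis, 330 mm long, 42 mm over its collars; origin under its middle. Bystander
- canister: Loose closed steel canister standing upright, 90 mm diameter, 120 mm tall; origin at the centre of its underside. Bystander
- collar0: Loose black spring clip collar lying flat, ring 48 mm across and 18 mm high with two finger tabs to 55 mm along +x; origin under the ring's centre. Bystander
- collar1: Second collar like the first. Bystander

How it is judged (in metres and radians):
On the way:
1. the pin is pulled clear of the middle hole (more than 9 mm out) with the arm still at that hole (value of joint pull_pin above 0.009 m and value of joint stop_arm between -0.12 and 0.12 rad), for 0.1 s.
At the end, for the whole second after the job is handed in: The pin is home (less than 3 mm out) in the hole with the lime ring (pin axis within 7 mm of the hole's centre), the arm is at rest, and the dumbbell handle, canister and both collars are within 30 mm of where they stood (value of joint pull_pin below 0.003 m and horizontal distance between pin_axis and lime_ring below 0.007 m and velocity of joint stop_arm between -0.05 and 0.05 rad/s and distance of each of handle, canister, collar0, collar1 from where it was at the start of the episode below 0.03 m); the robot touches nothing.
It fails at once if the dumbbell handle is pushed more than 30 mm from where it stood (distance of handle from where it was at the start of the episode above 0.03 m).
It fails at once if the canister is pushed more than 30 mm from where it stood (distance of canister from where it was at the start of the episode above 0.03 m).
It fails at once if the first collar is pushed more than 30 mm from where it stood (distance of collar0 from where it was at the start of the episode above 0.03 m).
It fails at once if the second collar is pushed more than 30 mm from where it stood (distance of collar1 from where it was at the start of the episode above 0.03 m).
It fails at once if the canister is tipped over (angle between canister's own z axis and vertical above 0.5 rad).
It also fails if it takes over 35 s, if anything falls off the work surface, if the arm or the gripper's body presses on something with over 40 N, if the wrist force passes 120 N, or if a joint passes its speed limit or range.

### The arm

A 6-joint arm with a two-finger parallel gripper is mounted at the origin on the work surface. World frame = base frame: x ahead of the robot, y to its left, z up, the work surface at z = 0. Lengths are in m, angles in degrees, forces in N, time in s.
With the tool pointing down it reaches from about 0.275 to 0.725 m from the base axis. Payload 15.9 kg.
Tool frame: the origin (TCP) lies at the very end of the fingers, on their centre line; the grasp point (between the pads) lies 19 mm behind it; z points along the fingers, x is the direction in which the jaws open and shut, and the axes are right-handed (so a half turn about z gives the same grasp; the last joint's range is limited). The gripper opens to 85 mm and grips with 20 to 120 N. Pads are 22 mm wide; open, the fingers measure 114 mm over their backs; the gripper's body (76 mm by 85 mm) begins 54 mm behind the grasp point. The pads swing forward as they close: fully open they stand 13 mm farther back than shut.
Start: joints at [-76.318, 12.198, -1.971, 75.831, 0, 90], TCP at [0.118, -0.486, 0.231] pointing down, gripper open.
Joint ranges: [-170.91, 170.91], [-42.67, 98.43], [-65.05, 77.54], [-120.47, 116.71], [-90, 82.35], [-180, 180]. Speed limits (degrees/s): [108.29, 108.29, 136.94, 147.25, 180, 180].

### API

Orientations are given as [roll, pitch, yaw] about the fixed x, y, z axes, in that order (R = Rz(yaw) Ry(pitch) Rx(roll)).
In Python, from station import robot gives the robot as it stands.
- The arm moves only by the tool play_rows, never from a script. Its argument "steps" is a list of rows, each an object with "travel": the shift along the tool's x, y, z in m, a list of three; "roll": the turn about the tool's z in rad. A call has 1 to 8 rows; each row is the pose to reach, as a shift and turn from the pose commanded when the call began, along the tool's axes at that moment; what a row does not reach only later rows make up. A row lasts 1/12 s, in which the tool goes at most 41.7 mm and 7.16 degrees, less where a joint would pass 70% of its speed; a pose out of reach is approached as far as the arm can. A call with a gripper value outside its range is refused whole. "grip" is the closure, from 0 (fully open) to 1 (shut), set as the call begins (left out, the last holds). The fingers move at their own pace and stop on an object; "newtons" is the grip in N (left out, the last holds). Time passes only in rows, so rows that repeat a pose let the fingers close. It gives the time, the measured TCP pose, the force and the opening at its end, in the units of the state.
- robot.get_state(): the state, without advancing time (a new reading comes with each control period).
- robot.get_image(name): name is "side" or "top" or "wrist"; returns (picture, depth): 384x512x3 uint8, red, green, blue; 384x512 float32, m along the optical axis (not along the pixel's ray), 0 where there is no reading.
- robot.camera_params(name): a dict with "fx", "fy", "cx", "cy" (pixels), "camera_from_world" (4x4, takes a point from world to camera coordinates). Camera axes: x right, y down, z forward; pixel columns grow to the right and rows downward; lengths in m; the calibration is good to about 2 mm. A picture is of the moment at which its call begins: read the wrist's pose just before it. camera_params takes no time and is no camera call; for the wrist camera it gives the pose at the moment of the call.
- robot.sign_off(): hands the job in, once; it reports no verdict.
Trained networks look in the newest picture that a camera, given by its name, has taken for a name from the list of things; names that differ only in an ending like _2 or _b are one class to them, and where a whole thing is asked for, a point or a joint stands for the part that bears it (a point fixed in the world has none). Each returns a list of dicts, best first, with "p" (0 to 1); they miss things now and then, are a little off and sometimes report something else, mostly with a low value. They report only what shows in the picture. A call takes as long as a camera call.
- robot.recognise(camera, target): "xyz" ([x, y, z] in m, in world coordinates, good to about 4 mm: the middle of the surface that is visible of it).
- robot.silhouettes(camera, target): "pixels" (384x512 bool, what is visible of it).
The state is a dict: "time_s": time; "joint_positions": joint angles; "joint_velocities": joint speeds; "joint_efforts": joint torques, N m; "tcp_pos": TCP position; "ee_rot": TCP orientation; "contact_force": force on the tool from outside, world axes, zero at the start; "ft_torque": the same for the moment, N m; "opening": finger opening in m.
Only numpy, scipy, OpenCV 4.12 (cv2) and the standard library are available. Lean on these libraries where they do the work, as an engineer would, in place of code of your own. Each camera call takes 0.05 s, during which the arm holds its last target. There are 200 camera calls.

## Working session

There is one attempt and no reset: what is moved stays moved. The work goes in short steps, Python scripts to look and compute and a tool call to move; the robot and the scene stay as the last step left them, time stands still between calls to the robot, and variables do not carry over. Pictures are saved under pics/ and viewed, about 8 in all and at most 12, crops included, and the job is handed in when it is done.

Besides the shell and the picture viewer there is one more tool, called by a JSON object that holds its "fn" and its "kwargs", one argument or row to a line. play_rows: Moves the arm, as the interface text tells. Its arguments: {"type":"object","properties":{"steps":{"type":"array"},"grip":{"type":"number"},"newtons":{"type":"number"}},"required":["steps"]}

```bash
mkdir -p pics; cat > h.py <<'E'
import numpy as np, cv2
from station import robot
def save(n,f):
    p,d=robot.get_image(n); cv2.imwrite('pics/'+f,p[:,:,::-1]); return p,d
def rec(c,t):
    return [(np.round(r['xyz'],4).tolist(),round(r['p'],2)) for r in robot.recognise(c,t)[:3]]
E
python3 - <<'E'
from h import *
a,_=save('side','s.png');b,_=save('top','t.png')
cv2.imwrite('pics/st.png',cv2.resize(np.hstack([a,b])[:,:,::-1],(800,300)))
for c in('side','top'):
    for t in('trainer','hub','knob','lime_ring','black_ring','handle','canister','collar0','horn_tip','stop_arm'):print(c,t,rec(c,t))
s=robot.get_state();print(s['tcp_pos'],s['ee_rot'],s['time_s'],s['opening'])
E
```

```text
side trainer [([0.5448, 0.1858, 0.0543], 0.64)]
side hub [([0.5242, 0.0908, 0.1211], 0.72), ([0.5084, 0.0596, 0.1193], 0.61)]
side knob [([0.6434, -0.2264, 0.0861], 0.67), ([0.5056, 0.0567, 0.116], 0.55)]
side lime_ring [([0.4786, 0.1035, 0.0847], 0.55)]
side black_ring []
side handle [([0.4661, -0.4174, 0.0276], 0.79), ([0.547, 0.184, 0.0557], 0.37)]
side canister [([0.644, -0.2259, 0.0857], 0.65)]
side collar0 [([0.3176, 0.2601, 0.0157], 0.55), ([0.3793, -0.2293, 0.0146], 0.51)]
side horn_tip [([0.546, 0.1879, 0.0579], 0.86), ([0.5077, 0.0576, 0.1169], 0.71)]
side stop_arm [([0.5252, 0.0919, 0.1198], 0.97)]
top trainer [([0.5371, 0.124, 0.0944], 0.74)]
top hub [([0.5115, 0.0579, 0.1174], 0.75)]
top knob [([0.3737, -0.2335, 0.0226], 0.68), ([0.5035, 0.0453, 0.1204], 0.49), ([0.473, 0.101, 0.0823], 0.28)]
top lime_ring [([0.4728, 0.0991, 0.0831], 0.49)]
top black_ring [([0.5705, 0.0583, 0.0825], 0.43)]
top handle [([0.4668, -0.4299, 0.0338], 0.77)]
top canister [([0.6344, -0.253, 0.1185], 0.57)]
top collar0 [([0.3737, -0.2327, 0.0194], 0.67), ([0.3168, 0.2536, 0.0186], 0.44)]
top horn_tip [([0.539, 0.1214, 0.0918], 0.69)]
top stop_arm [([0.5175, 0.0569, 0.1227], 0.71), ([0.3162, 0.2555, 0.0178], 0.68)]
[ 0.11824787 -0.48581424  0.23131419] [ 1.79999339e+02 -1.81949913e-03 -7.63187412e+01] 1.1 0.08508642939317189
```

View pics/st.png

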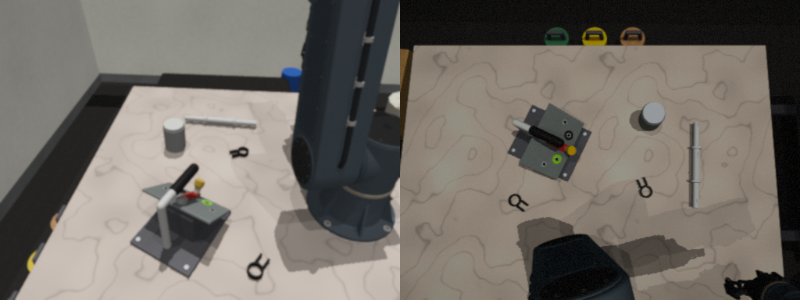

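```bash
cat >> h.py <<'E'
def pts(n,d,m):
    c=robot.camera_params(n); v,u=np.nonzero(m&(d>0)); z=d[v,u]
    P=np.c_[(u-c['cx'])/c['fx']*z,(v-c['cy'])/c['fy']*z,z,np.ones(len(z))]
    return (P@np.linalg.inv(c['camera_from_world']).T)[:,:3]
def colour(p,name):
    h=cv2.cvtColor(p,cv2.COLOR_RGB2HSV); lo,hi={'lime':((33,120,80),(70,255,255)),'yellow':((15,140,100),(31,255,255)),'red':((0,150,60),(9,255,255))}[name]
    return cv2.inRange(h,lo,hi)>0
E
python3 - <<'E'
from h import *
for c in('top','side'):
    p,d=robot.get_image(c)
    for n in('lime','yellow','red'):
        P=pts(c,d,colour(p,n)); P=P[(abs(P[:,0]-.52)<.15)&(abs(P[:,1]-.08)<.15)&(P[:,2]>.04)]
        if len(P): print(c,n,len(P),P.mean(0).round(4),((P.max(0)+P.min(0))/2).round(4),P.min(0).round(3),P.max(0).round(3))
p,d=robot.get_image('top')
print(rec('top','black_ring'),rec('top','lime_ring'))
m=robot.silhouettes('top','black_ring')
for r in m[:2]: P=pts('top',d,r['pixels']);print('bl',r['p'],len(P),P.mean(0),P.min(0),P.max(0))
m=robot.silhouettes('top','horn_tip')
for r in m[:2]:
  P=pts('top',d,r['pixels']);print('horn',r['p'],len(P),P.mean(0),P.min(0),P.max(0))
# foot + plate
P=pts('top',d,np.ones(d.shape,bool)); P=P[(abs(P[:,0]-.52)<.2)&(abs(P[:,1]-.12)<.2)]
F=P[(P[:,2]>.007)&(P[:,2]<.017)]; print('foot',len(F))
H=P[P[:,2]>.19];print('high',len(H),H.mean(0))
u,s,vt=np.linalg.svd(H[:,:2]-H[:,:2].mean(0));print(vt[0],np.degrees(np.arctan2(vt[0][1],vt[0][0])))
S=P[(P[:,2]>.04)&(P[:,2]<.18)]
best=None
for y in np.arange(55,80,.5):
    x=np.array([np.cos(np.radians(y)),np.sin(np.radians(y))]); r=S[:,2]-S[:,:2]@x*.7002
    hh,e=np.histogram(r,bins=np.arange(-1,.5,.002)); i=hh.argmax()
    if best is None or hh[i]>best[0]:best=(hh[i],y,e[i]+.001)
print(best)
m=P[:,2]>.0085
f=P[m]; rect=cv2.minAreaRect(f[:,:2].astype(np.float32));print(rect)
E
```

```text
top lime 90 [0.4756 0.0992 0.0816] [0.4756 0.099  0.0815] [0.459 0.084 0.07 ] [0.492 0.114 0.093]
top yellow 107 [0.5038 0.0409 0.1185] [0.5032 0.0402 0.1176] [0.488 0.025 0.107] [0.519 0.055 0.128]
top red 49 [0.5158 0.0744 0.1004] [0.5169 0.0727 0.1446] [0.505 0.055 0.083] [0.528 0.09  0.206]
side lime 53 [0.4771 0.1021 0.0843] [0.4772 0.1021 0.0836] [0.463 0.089 0.074] [0.492 0.115 0.093]
side yellow 95 [0.5065 0.0565 0.1188] [0.5057 0.054  0.1155] [0.493 0.043 0.102] [0.518 0.065 0.129]
side red 90 [0.5259 0.0994 0.1102] [0.5254 0.0996 0.1089] [0.506 0.072 0.086] [0.545 0.128 0.132]
[([0.5741, 0.0586, 0.0868], 0.61), ([0.4668, -0.431, 0.034], 0.57)] [([0.4734, 0.0984, 0.0836], 0.57)]
horn 0.61 6375 [0.53933188 0.12574886 0.09092199] [ 0.39838946 -0.01897605 -0.00540929] [0.69860202 0.30175584 0.22118623]
horn 0.55 95 [0.47559361 0.09940978 0.08163148] [0.45964212 0.08428295 0.06883271] [0.49137686 0.11391665 0.09233167]
foot 1801
high 779 [0.54706912 0.13607192 0.21228966]
[-0.4179858  -0.90845356] -114.70748799429127
(np.int64(1230), np.float64(65.5), np.float64(-0.12299999999999922))
((0.4820626676082611, 0.17365168035030365), (0.26936209201812744, 0.39192646741867065), 65.38468933105469)
```

{"fn": "play_rows", "kwargs": {
  "steps": [
    {"travel": [-0.04,0,0],"roll": 0},
    {"travel": [-0.08,0,0],"roll": 0},
    {"travel": [-0.12,0,0],"roll": 0},
    {"travel": [-0.16,0,0],"roll": 0},
    {"travel": [-0.2,0,0],"roll": 0},
    {"travel": [-0.24,0,0],"roll": 0},
    {"travel": [-0.27,0,0],"roll": 0},
    {"travel": [-0.27,0,0],"roll": 0}
  ]
}}

```text
time_s: 2.12
tcp_pos: [0.0534, -0.2195, 0.2314]
ee_rot: [-180.0, -0.0, -76.3]
contact_force: [-0.4, -1.8, 0.2]
opening: 0.0854
```

```bash
python3 -c "
from h import *
s=robot.get_state();print(s)"
```

```text
{'time_s': 2.1167, 'joint_positions': array([-7.63181258e+01, -2.08298031e+01, -3.19935758e+01,  7.88007570e+01,
        3.11601803e-04,  8.99997514e+01]), 'joint_velocities': array([-0.02251331,  5.24633943,  3.65451136, -3.88595016, -0.05775324,
        0.04487394]), 'joint_efforts': array([ 3.32395052e-05, -2.10097307e+01,  4.49529290e+01,  1.78728383e+00,
        9.91792376e-05, -4.40825275e-06]), 'tcp_pos': array([ 0.05342999, -0.21947311,  0.23138877]), 'ee_rot': array([-1.79999689e+02, -3.54702955e-02, -7.63178772e+01]), 'contact_force': array([-0.35670507, -1.7609227 ,  0.21878713]), 'ft_torque': array([-0.04763289, -0.00294908, -0.02708654]), 'opening': 0.08536477444489136}
```

{"fn": "play_rows", "kwargs": {
  "steps": [
    {"travel": [-0.058,-0.268,-0.1],"roll": -0.9},
    {"travel": [-0.058,-0.268,-0.1],"roll": -0.9},
    {"travel": [-0.058,-0.268,-0.1],"roll": -0.9},
    {"travel": [-0.058,-0.268,-0.1],"roll": -0.9},
    {"travel": [-0.058,-0.268,-0.1],"roll": -0.9},
    {"travel": [-0.058,-0.268,-0.1],"roll": -0.9},
    {"travel": [-0.058,-0.268,-0.1],"roll": -0.9},
    {"travel": [-0.058,-0.268,-0.1],"roll": -0.9}
  ]
}}

```text
time_s: 2.78
tcp_pos: [0.261, -0.1245, 0.3151]
ee_rot: [180.0, -0.0, -34.3]
contact_force: [0.7, -1.3, 0.1]
opening: 0.0857
```

```bash
python3 -c "
from h import *
s=robot.get_state();print(s['time_s'],s['joint_positions'].round(1),s['tcp_pos'],s['ee_rot'])"
```

```text
2.7833 [-25.5 -12.6 -14.6  88.   -0.   98.8] [ 0.26097861 -0.12449923  0.31514035] [ 1.79992465e+02 -4.49972628e-02 -3.43236289e+01]
```

{"fn": "play_rows", "kwargs": {
  "steps": [
    {"travel": [-0.165,-0.286,0],"roll": 0},
    {"travel": [-0.165,-0.286,0],"roll": 0},
    {"travel": [-0.165,-0.286,0],"roll": 0},
    {"travel": [-0.165,-0.286,0],"roll": 0},
    {"travel": [-0.165,-0.286,0],"roll": 0},
    {"travel": [-0.165,-0.286,0],"roll": 0},
    {"travel": [-0.165,-0.286,0],"roll": 0},
    {"travel": [-0.165,-0.286,0],"roll": 0}
  ]
}}

```text
time_s: 3.45
tcp_pos: [0.2822, 0.1318, 0.3148]
ee_rot: [-180.0, -0.0, -34.6]
contact_force: [1.8, -1.1, 0.5]
opening: 0.0855
```

{"fn": "play_rows", "kwargs": {
  "steps": [
    {"travel": [-0.171,-0.283,0],"roll": 0},
    {"travel": [-0.171,-0.283,0],"roll": 0},
    {"travel": [-0.171,-0.283,0],"roll": 0},
    {"travel": [-0.171,-0.283,0],"roll": 0},
    {"travel": [-0.171,-0.283,0],"roll": 0},
    {"travel": [-0.171,-0.283,0],"roll": 0},
    {"travel": [-0.171,-0.283,0],"roll": 0},
    {"travel": [-0.171,-0.283,0],"roll": 0}
  ]
}}

```text
time_s: 4.12
tcp_pos: [0.3063, 0.4597, 0.3141]
ee_rot: [-180.0, 0.3, -33.9]
contact_force: [0.8, 1.0, 0.3]
opening: 0.0855
```

{"fn": "play_rows", "kwargs": {
  "steps": [
    {"travel": [-0.18,-0.32,0],"roll": 0.1},
    {"travel": [-0.18,-0.32,0],"roll": 0.1},
    {"travel": [-0.18,-0.32,0],"roll": 0.1},
    {"travel": [-0.18,-0.32,0],"roll": 0.1},
    {"travel": [-0.18,-0.32,0],"roll": 0.1},
    {"travel": [-0.18,-0.32,0],"roll": 0.1},
    {"travel": [-0.18,-0.32,0],"roll": 0.1},
    {"travel": [-0.18,-0.32,0],"roll": 0.1}
  ]
}}

```text
time_s: 4.78
tcp_pos: [0.4065, 0.5693, 0.319]
ee_rot: [179.0, 1.8, -36.3]
contact_force: [0.8, 0.6, 24.7]
opening: 0.0855
```

```bash
python3 -c "
from h import *
s=robot.get_state();print(s['time_s'],s['joint_positions'].round(1),s['tcp_pos'],s['ee_rot'])"
```

```text
4.7833 [ 53.7  51.9  77.6 116.7   1.8 179.9] [0.40651092 0.56934144 0.31899874] [179.01015928   1.80849466 -36.31629181]
```

{"fn": "play_rows", "kwargs": {
  "steps": [
    {"travel": [-0.12,0.05,0],"roll": -0.85},
    {"travel": [-0.12,0.05,0],"roll": -0.85},
    {"travel": [-0.12,0.05,0],"roll": -0.85},
    {"travel": [-0.12,0.05,0],"roll": -0.85},
    {"travel": [-0.12,0.05,0],"roll": -0.85},
    {"travel": [-0.12,0.05,0],"roll": -0.85},
    {"travel": [-0.12,0.05,0],"roll": -0.85},
    {"travel": [-0.12,0.05,0],"roll": -0.85}
  ]
}}

```text
time_s: 5.45
tcp_pos: [0.2799, 0.6002, 0.326]
ee_rot: [-179.1, 1.7, 12.9]
contact_force: [-0.1, 0.5, 0.4]
opening: 0.0853
```

```bash
python3 -c "
from h import *
s=robot.get_state();print(s['time_s'],s['joint_positions'].round(1),s['tcp_pos'],s['ee_rot'],s['contact_force'])"
```

```text
5.45 [ 64.1  37.8  50.8 103.5   1.9 141.2] [0.27993714 0.60017815 0.32601944] [-179.12558362    1.7387765    12.86580332] [-0.09067868  0.51747988  0.39486372]
```

{"fn": "play_rows", "kwargs": {
  "steps": [
    {"travel": [0,0,-0.03],"roll": 0},
    {"travel": [0,0,-0.06],"roll": 0},
    {"travel": [0,0,-0.09],"roll": 0},
    {"travel": [0,0,-0.12],"roll": 0},
    {"travel": [0,0,-0.15],"roll": 0},
    {"travel": [0,0,-0.18],"roll": 0},
    {"travel": [0,0,-0.2],"roll": 0},
    {"travel": [0,0,-0.2],"roll": 0}
  ]
}}

```text
time_s: 6.12
tcp_pos: [0.2937, 0.6244, 0.3832]
ee_rot: [-175.4, -1.2, 12.3]
contact_force: [0.2, -0.6, 0.5]
opening: 0.0848
```

```bash
cat > st.py <<'E'
from h import *
from scipy.spatial.transform import Rotation as Ro
s=robot.get_state();R=Ro.from_euler('xyz',s['ee_rot'],degrees=True).as_matrix()
print(s['time_s'],s['joint_positions'].round(2),s['tcp_pos'].round(4),s['contact_force'].round(1));z=R[:,2]
print('x',R[:,0].round(3),'y',R[:,1].round(3),'z',z.round(3),'tilt',np.degrees(np.arccos(-z[2])).round(1),'az',np.degrees(np.arctan2(z[1],z[0])).round(1))
E
python3 st.py
```

```text
6.1167 [ 63.94  46.54  77.54 116.66   1.91 141.68] [0.2937 0.6244 0.3832] [ 0.2 -0.6  0.5]
x [0.977 0.213 0.021] y [ 0.214 -0.974 -0.08 ] z [ 0.003  0.083 -0.997] tilt 4.7 az 87.6
```

{"fn": "play_rows", "kwargs": {
  "steps": [
    {"travel": [0,0,-0.1],"roll": 0},
    {"travel": [0,0,-0.2],"roll": 0},
    {"travel": [0,0,-0.3],"roll": 0},
    {"travel": [0,0,-0.3],"roll": 0},
    {"travel": [0,0,-0.3],"roll": 0},
    {"travel": [0,0,-0.3],"roll": 0},
    {"travel": [0,0,-0.3],"roll": 0},
    {"travel": [0,0,-0.3],"roll": 0}
  ]
}}

```text
time_s: 6.78
tcp_pos: [0.2898, 0.6123, 0.4344]
ee_rot: [-172.1, -3.8, 12.0]
contact_force: [0.3, 0.8, -0.4]
opening: 0.0852
```

```bash
python3 st.py
```

```text
6.7833 [ 63.78  42.22  77.48 116.65   1.92 141.67] [0.2898 0.6123 0.4344] [ 0.3  0.8 -0.4]
x [0.976 0.207 0.067] y [ 0.215 -0.967 -0.138] z [ 0.036  0.149 -0.988] tilt 8.8 az 76.4
```

{"fn": "play_rows", "kwargs": {
  "steps": [
    {"travel": [0.2,-0.27,-0.25],"roll": 0},
    {"travel": [0.2,-0.27,-0.25],"roll": 0},
    {"travel": [0.2,-0.27,-0.25],"roll": 0},
    {"travel": [0.2,-0.27,-0.25],"roll": 0},
    {"travel": [0.2,-0.27,-0.25],"roll": 0},
    {"travel": [0.2,-0.27,-0.25],"roll": 0},
    {"travel": [0.2,-0.27,-0.25],"roll": 0},
    {"travel": [0.2,-0.27,-0.25],"roll": 0}
  ]
}}

```text
time_s: 7.45
tcp_pos: [0.2858, 0.6068, 0.4564]
ee_rot: [-170.6, -4.9, 11.8]
contact_force: [-0.5, -0.4, -1.4]
opening: 0.0854
```

```bash
python3 st.py
```

```text
7.45 [ 63.86  40.35  77.48 116.65   1.94 141.82] [0.2858 0.6068 0.4564] [-0.5 -0.4 -1.4]
x [0.975 0.204 0.086] y [ 0.216 -0.963 -0.163] z [ 0.05   0.178 -0.983] tilt 10.6 az 74.4
```

{"fn": "play_rows", "kwargs": {
  "steps": [
    {"travel": [0,0,-0.3],"roll": 0},
    {"travel": [0,0,-0.3],"roll": 0},
    {"travel": [0,0,-0.3],"roll": 0},
    {"travel": [0,0,-0.3],"roll": 0},
    {"travel": [0,0,-0.3],"roll": 0},
    {"travel": [0,0,-0.3],"roll": 0},
    {"travel": [0,0,-0.3],"roll": 0},
    {"travel": [0,0,-0.3],"roll": 0}
  ]
}}

```text
time_s: 8.12
tcp_pos: [0.2791, 0.5897, 0.5073]
ee_rot: [-167.0, -7.6, 11.3]
contact_force: [-0.1, -0.2, -0.7]
opening: 0.0856
```

{"fn": "play_rows", "kwargs": {
  "steps": [
    {"travel": [-0.04,0.05,-0.3],"roll": 0},
    {"travel": [-0.04,0.05,-0.3],"roll": 0},
    {"travel": [-0.04,0.05,-0.3],"roll": 0},
    {"travel": [-0.04,0.05,-0.3],"roll": 0},
    {"travel": [-0.04,0.05,-0.3],"roll": 0},
    {"travel": [-0.04,0.05,-0.3],"roll": 0},
    {"travel": [-0.04,0.05,-0.3],"roll": 0},
    {"travel": [-0.04,0.05,-0.3],"roll": 0}
  ]
}}

```text
time_s: 8.78
tcp_pos: [0.2683, 0.5691, 0.5587]
ee_rot: [-163.3, -10.4, 10.6]
contact_force: [-0.8, -0.9, 0.7]
opening: 0.0852
```

```bash
python3 st.py
```

```text
8.7833 [ 63.78  31.34  77.47 116.65   1.94 142.04] [0.2683 0.5691 0.5587] [-0.8 -0.9  0.7]
x [0.967 0.18  0.18 ] y [ 0.226 -0.932 -0.282] z [ 0.117  0.314 -0.942] tilt 19.6 az 69.6
```

{"fn": "play_rows", "kwargs": {
  "steps": [
    {"travel": [-0.05,0.06,-0.3],"roll": 0},
    {"travel": [-0.05,0.06,-0.3],"roll": 0},
    {"travel": [-0.05,0.06,-0.3],"roll": 0},
    {"travel": [-0.05,0.06,-0.3],"roll": 0},
    {"travel": [-0.05,0.06,-0.3],"roll": 0},
    {"travel": [-0.05,0.06,-0.3],"roll": 0},
    {"travel": [-0.05,0.06,-0.3],"roll": 0},
    {"travel": [-0.05,0.06,-0.3],"roll": 0}
  ]
}}

```text
time_s: 9.45
tcp_pos: [0.2537, 0.5458, 0.6081]
ee_rot: [-159.5, -13.0, 9.6]
contact_force: [0.5, -0.9, -0.4]
opening: 0.0856
```

{"fn": "play_rows", "kwargs": {
  "steps": [
    {"travel": [-0.05,0.06,-0.3],"roll": 0},
    {"travel": [-0.05,0.06,-0.3],"roll": 0},
    {"travel": [-0.05,0.06,-0.3],"roll": 0},
    {"travel": [-0.05,0.06,-0.3],"roll": 0},
    {"travel": [-0.05,0.06,-0.3],"roll": 0},
    {"travel": [-0.05,0.06,-0.3],"roll": 0},
    {"travel": [-0.05,0.06,-0.3],"roll": 0},
    {"travel": [-0.05,0.06,-0.3],"roll": 0}
  ]
}}

```text
time_s: 10.12
tcp_pos: [0.2367, 0.5193, 0.6552]
ee_rot: [-155.6, -15.6, 8.5]
contact_force: [-0.2, -1.1, -0.7]
opening: 0.0856
```

{"fn": "play_rows", "kwargs": {
  "steps": [
    {"travel": [-0.05,0.06,-0.3],"roll": 0},
    {"travel": [-0.05,0.06,-0.3],"roll": 0},
    {"travel": [-0.05,0.06,-0.3],"roll": 0},
    {"travel": [-0.05,0.06,-0.3],"roll": 0},
    {"travel": [-0.05,0.06,-0.3],"roll": 0},
    {"travel": [-0.05,0.06,-0.3],"roll": 0},
    {"travel": [-0.05,0.06,-0.3],"roll": 0},
    {"travel": [-0.05,0.06,-0.3],"roll": 0}
  ]
}}

```text
time_s: 10.78
tcp_pos: [0.2176, 0.4896, 0.6996]
ee_rot: [-151.5, -18.0, 7.3]
contact_force: [-0.1, 0.6, 0.1]
opening: 0.0857
```

```bash
python3 st.py
```

```text
10.7833 [ 65.33  17.54  77.47 116.65   1.2  143.81] [0.2176 0.4896 0.6996] [-0.1  0.6  0.1]
x [0.943 0.12  0.31 ] y [ 0.258 -0.853 -0.453] z [ 0.21   0.507 -0.836] tilt 33.3 az 67.5
```

{"fn": "play_rows", "kwargs": {
  "steps": [
    {"travel": [0.013,0.325,0.06],"roll": 0.63},
    {"travel": [0.013,0.325,0.06],"roll": 0.63},
    {"travel": [0.013,0.325,0.06],"roll": 0.63},
    {"travel": [0.013,0.325,0.06],"roll": 0.63},
    {"travel": [0.013,0.325,0.06],"roll": 0.63},
    {"travel": [0.013,0.325,0.06],"roll": 0.63},
    {"travel": [0.013,0.325,0.06],"roll": 0.63},
    {"travel": [0.013,0.325,0.06],"roll": 0.63}
  ]
}}

```text
time_s: 11.45
tcp_pos: [0.2909, 0.327, 0.5746]
ee_rot: [-146.7, 1.2, -24.2]
contact_force: [0.2, 1.2, 0.7]
opening: 0.0854
```

```bash
cat >> st.py <<'E'
import sys
if len(sys.argv)>1:
    t=np.array(eval(sys.argv[1])); print('travel',(R.T@(t-s['tcp_pos'])).round(4)); yv=np.array([.910,-.415,0]); print('roll',np.arctan2(R[:,1]@yv,R[:,0]@yv).round(3))
E
python3 st.py .46,-.055,.27
```

```text
11.45 [ 36.54 -12.54  15.27  88.39  16.48 155.42] [0.2909 0.327  0.5746] [0.2 1.2 0.7]
x [ 0.912 -0.409 -0.02 ] y [-0.352 -0.758 -0.55 ] z [ 0.21   0.508 -0.835] tilt 33.4 az 67.6
travel [0.3168 0.3972 0.0957]
roll -0.006
```

{"fn": "play_rows", "kwargs": {
  "steps": [
    {"travel": [0.315,0.395,0.095],"roll": 0},
    {"travel": [0.315,0.395,0.095],"roll": 0},
    {"travel": [0.315,0.395,0.095],"roll": 0},
    {"travel": [0.315,0.395,0.095],"roll": 0},
    {"travel": [0.315,0.395,0.095],"roll": 0},
    {"travel": [0.315,0.395,0.095],"roll": 0},
    {"travel": [0.315,0.395,0.095],"roll": 0},
    {"travel": [0.315,0.395,0.095],"roll": 0}
  ]
}}

```text
time_s: 12.12
tcp_pos: [0.3969, 0.0922, 0.3889]
ee_rot: [-146.6, 1.0, -23.9]
contact_force: [1.3, 1.1, 0.4]
opening: 0.0854
```

```bash
python3 st.py .46,-.055,.27
```

```text
12.1167 [-11.67  -8.58  -8.48  83.05  32.71 104.64] [0.3969 0.0922 0.3889] [1.3 1.1 0.4]
x [ 0.914 -0.406 -0.017] y [-0.347 -0.759 -0.55 ] z [ 0.21   0.508 -0.835] tilt 33.4 az 67.5
travel [0.1194 0.1552 0.0377]
roll -0.001
```

{"fn": "play_rows", "kwargs": {
  "steps": [
    {"travel": [0.12,0.155,0.038],"roll": 0},
    {"travel": [0.12,0.155,0.038],"roll": 0},
    {"travel": [0.12,0.155,0.038],"roll": 0},
    {"travel": [0.12,0.155,0.038],"roll": 0},
    {"travel": [0.12,0.155,0.038],"roll": 0},
    {"travel": [0.12,0.155,0.038],"roll": 0}
  ]
}}

```text
time_s: 12.62
tcp_pos: [0.4608, -0.0562, 0.2663]
ee_rot: [-146.7, 1.3, -24.1]
contact_force: [0.2, 0.5, -1.0]
opening: 0.0854
```

```bash
python3 st.py .4875,.0037,.177; python3 - <<'E'
from h import *
p,d=save('wrist','w1.png')
for n in('lime','yellow'):
    P=pts('wrist',d,colour(p,n)); P=P[(abs(P[:,0]-.52)<.15)&(abs(P[:,1]-.08)<.15)&(P[:,2]>.04)]
    if len(P): print(n,len(P),np.median(P,0).round(4),P.min(0).round(3),P.max(0).round(3))
    if n=='yellow' and len(P):
        nv=np.array([-.238,-.522,.819]); h=P@nv; T=P[h>h.max()-.005]; print('top',len(T),T.mean(0).round(4))
E
```

```text
12.6167 [-28.73   7.97  -9.62  76.81  33.08  84.43] [ 0.4608 -0.0562  0.2663] [ 0.2  0.5 -1. ]
x [ 0.913 -0.408 -0.023] y [-0.353 -0.758 -0.549] z [ 0.206  0.509 -0.835] tilt 33.3 az 68.0
travel [ 0.002  -0.0057  0.1106]
roll -0.006
lime 441 [0.4776 0.1017 0.0854] [0.46  0.087 0.071] [0.495 0.116 0.096]
yellow 691 [0.506  0.0439 0.1226] [0.489 0.029 0.061] [0.53  0.061 0.132]
top 658 [0.5056 0.0432 0.1223]
```

View pics/w1.png

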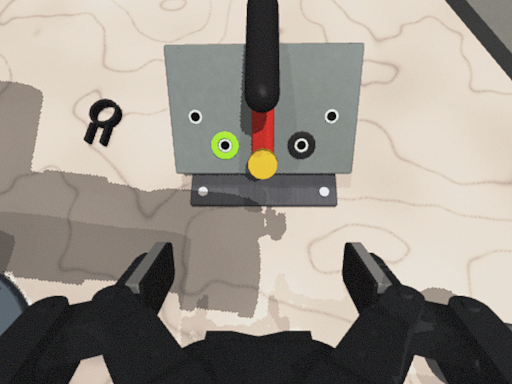

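```bash
python3 st.py .5112,.0573,.0950
```

```text
12.6667 [-28.59   7.74  -9.58  76.92  33.13  84.58] [ 0.4605 -0.0546  0.2685] [0.4 0.5 0.5]
x [ 0.913 -0.408 -0.022] y [-0.352 -0.758 -0.55 ] z [ 0.207  0.51  -0.835] tilt 33.4 az 67.9
travel [ 0.0045 -0.0072  0.2123]
roll -0.006
```

{"fn": "play_rows", "kwargs": {
  "steps": [
    {"travel": [0.0045,-0.007,0.04],"roll": 0},
    {"travel": [0.0045,-0.007,0.08],"roll": 0},
    {"travel": [0.0045,-0.007,0.115],"roll": 0},
    {"travel": [0.0045,-0.007,0.145],"roll": 0},
    {"travel": [0.0045,-0.007,0.17],"roll": 0},
    {"travel": [0.0045,-0.007,0.19],"roll": 0},
    {"travel": [0.0045,-0.007,0.205],"roll": 0},
    {"travel": [0.0045,-0.007,0.212],"roll": 0}
  ]
}}

```text
time_s: 13.33
tcp_pos: [0.5111, 0.0598, 0.0971]
ee_rot: [-146.7, 1.0, -23.8]
contact_force: [-0.3, -0.3, -1.0]
opening: 0.0853
```

```bash
python3 - <<'E'
from h import *
p,d=save('wrist','w2.png')
q,_=robot.get_image('side'); cv2.imwrite('pics/w2c.png',np.hstack([p,q[150:370,100:300][:,:,:].repeat(1,0) if 0 else cv2.resize(q[190:340,170:320],(384,384))])[:,:,::-1][:, :896] if 0 else cv2.resize(np.hstack([p,cv2.resize(q[190:340,170:320],(384,384))])[:,:,::-1],(800,343)))
E
python3 st.py .5112,.0573,.0950
```

```text
13.4333 [-12.84  12.77 -29.8   41.25  32.84 103.12] [0.5113 0.059  0.0979] [0.1 0.4 0. ]
x [ 0.915 -0.404 -0.018] y [-0.346 -0.76  -0.55 ] z [ 0.209  0.509 -0.835] tilt 33.4 az 67.7
travel [0.0007 0.0029 0.0015]
roll 0.0
```

View pics/w2c.png

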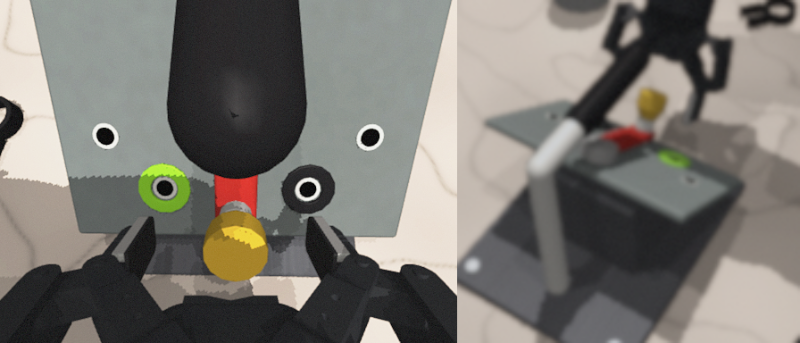

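{"fn": "play_rows", "kwargs": {
  "steps": [
    {"travel": [0,0.002,0.001],"roll": 0},
    {"travel": [0,0.002,0.001],"roll": 0},
    {"travel": [0,0.002,0.001],"roll": 0},
    {"travel": [0,0.002,0.001],"roll": 0},
    {"travel": [0,0.002,0.001],"roll": 0},
    {"travel": [0,0.002,0.001],"roll": 0},
    {"travel": [0,0.002,0.001],"roll": 0},
    {"travel": [0,0.002,0.001],"roll": 0}
  ],
  "grip": 1,
  "newtons": 60
}}

```text
time_s: 14.1
tcp_pos: [0.5119, 0.0564, 0.0969]
ee_rot: [-146.7, 0.9, -24.0]
contact_force: [-3.5, -5.9, 8.2]
opening: 0.0322
```

```bash
python3 st.py;python3 -c "
from h import *
print(robot.get_state()['opening'])
T=np.array([.552,.145]);print()"
```

```text
14.1 [-13.12  12.85 -29.87  41.06  32.83 102.94] [0.5119 0.0564 0.0969] [-3.5 -5.9  8.2]
x [ 0.914 -0.406 -0.015] y [-0.347 -0.76  -0.55 ] z [ 0.212  0.507 -0.835] tilt 33.4 az 67.4
0.03216373004795131
```

{"fn": "play_rows", "kwargs": {
  "steps": [
    {"travel": [0,0,-0.004],"roll": 0},
    {"travel": [0,0,-0.008],"roll": 0},
    {"travel": [0,0,-0.012],"roll": 0},
    {"travel": [0,0,-0.0145],"roll": 0},
    {"travel": [0,0,-0.0145],"roll": 0},
    {"travel": [0,0,-0.0145],"roll": 0}
  ]
}}

```text
time_s: 14.6
tcp_pos: [0.5081, 0.0495, 0.1081]
ee_rot: [-146.7, 1.0, -23.9]
contact_force: [5.6, 5.8, -12.2]
opening: 0.0322
```

```bash
python3 st.py; python3 - <<'E'
from h import *
p,d=save('wrist','w3.png')
q,_=robot.get_image('side'); cv2.imwrite('pics/w3c.png',cv2.resize(np.hstack([p,cv2.resize(q[190:340,170:320],(384,384))])[:,:,::-1],(800,343)))
E
```

```text
14.6 [-14.08  12.13 -28.87  43.54  32.94 101.75] [0.5081 0.0495 0.1081] [  5.6   5.8 -12.2]
x [ 0.914 -0.405 -0.017] y [-0.347 -0.76  -0.549] z [ 0.21   0.508 -0.835] tilt 33.3 az 67.6
```

View pics/w3c.png

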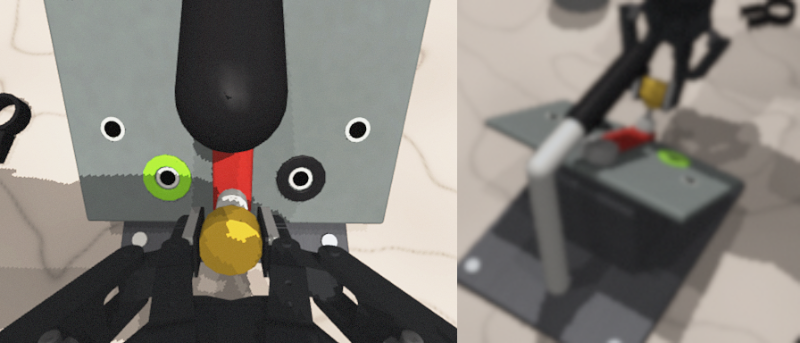

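{"fn": "play_rows", "kwargs": {
  "steps": [
    {"travel": [-0.007,-0.0002,0],"roll": 0.07},
    {"travel": [-0.0139,-0.001,0],"roll": 0.14},
    {"travel": [-0.0208,-0.0022,0],"roll": 0.209},
    {"travel": [-0.0276,-0.0039,0],"roll": 0.279},
    {"travel": [-0.0342,-0.006,0],"roll": 0.349},
    {"travel": [-0.0407,-0.0086,0],"roll": 0.419},
    {"travel": [-0.0469,-0.0117,0],"roll": 0.489},
    {"travel": [-0.05,-0.0134,0],"roll": 0.524}
  ]
}}

```text
time_s: 15.37
tcp_pos: [0.4673, 0.0805, 0.1168]
ee_rot: [-150.8, 16.9, -50.0]
contact_force: [11.0, 5.3, -10.6]
opening: 0.0316
```

```bash
python3 - <<'E'
from h import *
p,d=save('wrist','w4.png')
E
python3 st.py
```

```text
15.4167 [-11.27   5.97 -35.04  41.68  32.68 135.38] [0.4671 0.0807 0.117 ] [ 10.3   7.  -11.5]
x [ 0.614 -0.733 -0.292] y [-0.761 -0.451 -0.467] z [ 0.211  0.509 -0.835] tilt 33.4 az 67.5
```

View pics/w4.png

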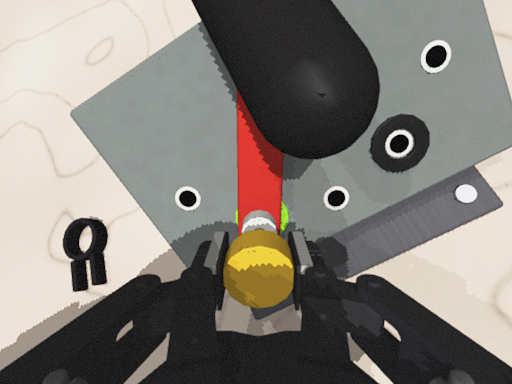

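{"fn": "play_rows", "kwargs": {
  "steps": [
    {"travel": [0,0,0.003],"roll": 0},
    {"travel": [0,0,0.006],"roll": 0},
    {"travel": [0,0,0.009],"roll": 0},
    {"travel": [0,0,0.012],"roll": 0},
    {"travel": [0,0,0.0145],"roll": 0},
    {"travel": [0,0,0.0145],"roll": 0},
    {"travel": [0,0,0.0145],"roll": 0}
  ]
}}

```text
time_s: 16.0
tcp_pos: [0.4711, 0.0873, 0.105]
ee_rot: [-150.7, 16.8, -49.8]
contact_force: [8.1, 3.1, -3.6]
opening: 0.0321
```

```bash
cat >> st.py <<'E'
print('f tool',(R.T@s['contact_force']).round(1))
E
python3 st.py
```

```text
16.0 [-10.24   6.9  -36.04  39.04  32.53 136.31] [0.4711 0.0873 0.105 ] [ 8.1  3.1 -3.6]
x [ 0.618 -0.731 -0.289] y [-0.757 -0.455 -0.469] z [ 0.212  0.508 -0.835] tilt 33.4 az 67.4
f tool [ 3.8 -5.9  6.3]
```

{"fn": "play_rows", "kwargs": {
  "steps": [
    {"travel": [0,0,0.001],"roll": 0},
    {"travel": [0,0,0.001],"roll": 0},
    {"travel": [0,0,0.001],"roll": 0},
    {"travel": [0,0,0.001],"roll": 0},
    {"travel": [0,0,0.001],"roll": 0},
    {"travel": [0,0,0.001],"roll": 0}
  ],
  "grip": 0
}}

```text
time_s: 16.5
tcp_pos: [0.4705, 0.088, 0.1035]
ee_rot: [-150.8, 16.8, -49.8]
contact_force: [-0.3, 0.3, 0.2]
opening: 0.0853
```

```bash
python3 st.py; python3 - <<'E'
from h import *
p,d=save('wrist','w5.png'); q,_=robot.get_image('side'); cv2.imwrite('pics/w5c.png',cv2.resize(np.hstack([p,cv2.resize(q[190:340,170:320],(384,384))])[:,:,::-1],(800,343)))
E
```

```text
16.5 [-10.15   6.97 -36.17  38.86  32.49 136.4 ] [0.4705 0.088  0.1035] [-0.3  0.3  0.2]
x [ 0.618 -0.731 -0.289] y [-0.758 -0.455 -0.468] z [ 0.21   0.508 -0.835] tilt 33.4 az 67.5
f tool [-0.4  0.  -0.1]
```

View pics/w5c.png

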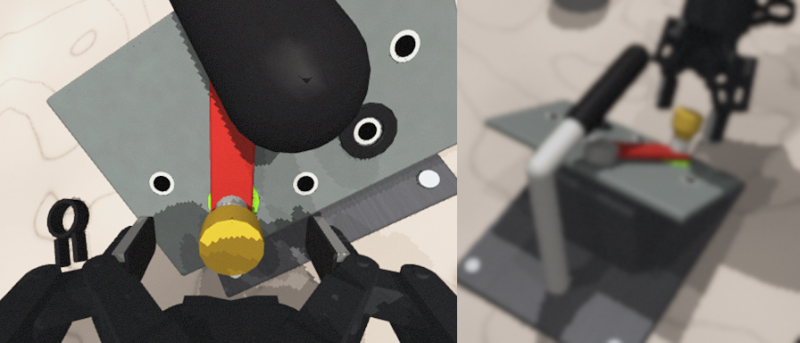

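{"fn": "play_rows", "kwargs": {
  "steps": [
    {"travel": [0,0,-0.015],"roll": 0},
    {"travel": [0,0,-0.04],"roll": 0},
    {"travel": [0,0,-0.075],"roll": 0},
    {"travel": [0,0,-0.11],"roll": 0},
    {"travel": [0,0,-0.15],"roll": 0},
    {"travel": [0,0,-0.17],"roll": 0},
    {"travel": [0,0,-0.17],"roll": 0},
    {"travel": [0,0,-0.17],"roll": 0}
  ]
}}

```text
time_s: 17.27
tcp_pos: [0.4353, 0.0009, 0.2461]
ee_rot: [-150.7, 16.7, -49.9]
contact_force: [-0.0, 1.0, 0.4]
opening: 0.0855
```

```bash
python3 st.py; python3 - <<'E'
from h import *
nv=np.array([-.238,-.522,.819])
for c in('wrist','top'):
    p,d=save(c,'e_%s.png'%c)
    P=pts(c,d,colour(p,'yellow')); P=P[(abs(P[:,0]-.5)<.1)&(abs(P[:,1]-.08)<.1)&(P[:,2]>.08)]
    h=P@nv; T=P[h>np.percentile(h,98)-.006]; L=np.array([.477,.1015,.0803]); D=T.mean(0)-L
    print(c,len(T),T.mean(0).round(4),'height',(D@nv).round(4),'lateral',(D-D@nv*nv).round(4))
    print(rec(c,'canister'),rec(c,'collar0'),rec(c,'handle'))
E
```

```text
17.2667 [-23.37   1.4  -19.75  69.29  33.35 120.77] [0.4353 0.0009 0.2461] [-0.   1.   0.4]
x [ 0.617 -0.732 -0.288] y [-0.758 -0.454 -0.468] z [ 0.212  0.507 -0.835] tilt 33.4 az 67.3
f tool [-0.8 -0.6  0.2]
wrist 816 [0.4641 0.074  0.1274] height 0.056 lateral [0.0004 0.0017 0.0013]
[([0.5313, 0.0916, 0.1074], 0.52)] [([0.3187, 0.2519, 0.012], 0.89)] [([0.5303, 0.0897, 0.107], 0.4), ([0.4879, 0.1, 0.1195], 0.4)]
top 104 [0.4622 0.0716 0.1258] height 0.0564 lateral [-0.0013 -0.0004 -0.0007]
[([0.6328, -0.2527, 0.1178], 0.62)] [([0.3156, 0.2538, 0.0192], 0.64)] [([0.5271, -0.434, 0.0311], 0.61)]
```

View pics/e_wrist.png

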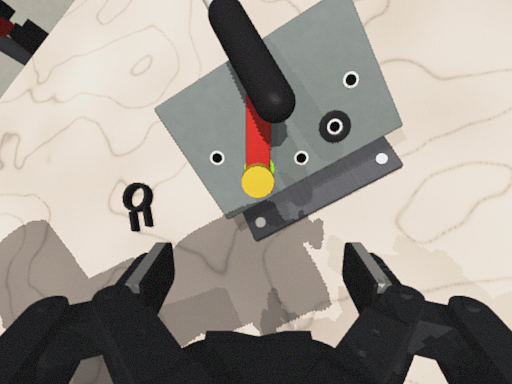

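```bash
python3 -c "
from h import *
print(robot.sign_off())"
```

```text
the job is handed in; nothing more can be done
None
```

The red stop arm is now in the lime-ringed hole with the pin home, and the job is handed in at about 17 s on the robot's clock (limit 35 s). `sign_off` gave no verdict.

**How it was done:** The moves allow only shifts and a turn about the tool axis. To tilt the tool, I drove the arm against its reach limits, which leaned it to 33° (35° wanted). I then came in along the plate's normal and gripped the knob. I pulled the pin about 14 mm out at the middle hole; the roughly 14 N spring force agreed with that. I swung the arm 30° to the lime ring, lowered the pin, released the knob and backed 0.17 m away.

**Last checks:**
- **Pin home:** the knob top measured 56 mm above the plate's face in both the top and wrist views, against 57 mm with the pin home.
- **In the right hole:** the pin axis was within about 2 mm of the lime hole's centre (limit 7 mm).
- **Robot clear:** no real contact force remained on the tool (about 1 N).
- **Bystanders:** the canister and one collar read within 2 mm of their starting places in the top view. I did not measure the second collar at the end.

**One check disagreed:** the handle's last top-view reading was about 60 mm from its first. I put this down to the arm partly hiding it, because the tool's path never came near it. I did not confirm that with a second picture.

While being tilted, the arm sat right at the range limits of joints 3 and 4. One rounded reading of joint 3 showed 77.6° against a limit of 77.54°.

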